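# Raise the flange on the cam lift and hold it at top lift

### The arm

A 6-joint arm with a two-finger parallel gripper is mounted at the origin on a cart in front of the work surface, level with it; the furniture and walls round the work are solid. World frame = base frame: x ahead of the robot, y to its left, z up, the work surface at z = 0. Lengths are in m, angles in rad, forces in N, time in s.
With the tool pointing down it reaches from about 0.3 to 0.875 m from the base axis. Payload 6.4 kg.
Tool frame: the origin (TCP) lies at the very end of the fingers, on their centre line; the grasp point (between the pads) lies 19 mm behind it (grip_point_offset is the z of the grasp point in the tool frame, in m); z points along the fingers, y is the line along which they close (so a half turn about z gives the same grasp; the last joint's range is limited). The gripper opens to 88 mm and grips with 3 to 60 N. Pads are 18 mm wide; open, the fingers measure 123 mm over their backs; the gripper's body (75 mm by 187 mm) begins 45 mm behind the grasp point.
Start: joints at [-1.327, 0.181, 1.607, -0, 1.354, -0.206], TCP at [0.25, -0.518, 0.239] pointing down, gripper open.
Joint ranges: [-2.99, 2.99], [-0.89, 2.07], [0.3, 2.58], [-1.14, 4.28], [0, 2.63], [-3.12, 3.12]. Speed limits (rad/s): [2.57, 2.57, 3.01, 3.14, 3.14, 3.14].

### API

Orientations are given as [roll, pitch, yaw] about the fixed x, y, z axes, in that order (R = Rz(yaw) Ry(pitch) Rx(roll)).
In Python, from station import * gives the robot as it stands.
- The arm moves only by the shell command python3 -m creep 'ROWS' [OPENING] [FORCE]. ROWS is JSON, a list of rows, each an object with "translation": the shift along the world's x, y, z in mm, a list of three; "rot": the turn, a rotation vector about the world's x, y, z in degrees, a list of three. A call has 1 to 5 rows; each row shifts and turns the commanded pose from where the row before left it; what a row does not reach is not made up. A row lasts 1/12 s, in which the tool goes at most 41.7 mm and 7.16 degrees, less where a joint would pass 70% of its speed; a pose out of reach is approached as far as the arm can. A call with a gripper value outside its range is refused whole. OPENING is the opening, from 0 (shut) to 1 (fully open), set as the call begins (- or left out, the last holds). The fingers move at their own pace and stop on an object; FORCE is the grip in N (left out, the last holds). Time passes only in rows, so rows that do not move let the fingers close. It gives the time, the measured TCP pose, the force, the opening and the grip force at its end, in the units of the state.
- state(): the state, without advancing time (a new reading comes with each control period).
- grab_frame(name): name is "side" or "top"; returns a dict with "pixels" (480x640x3 uint8, red, green, blue), "vertical_fov" (degrees; the focal length in pixels is half the picture's height over the tangent of half this angle, whatever the lens; pixels are square), "cx", "cy" (the principal point, pixels), "k1" (the pictures are not rectified: a ray, as slopes to the right and down, at radius r is drawn at 1 + k1 r^2 times it, then the intrinsics apply), "R" (3x3) and "t" (3): a world point X has camera coordinates R X + t. Camera axes: x right, y down, z forward; pixel columns grow to the right and rows downward; lengths in m; the calibration is good to about 2 mm. A picture is of the moment at which its call begins. There is no depth.
- close_job(): hands the job in; it is judged then, once.
The state is a dict: "time_s": time; "joint_positions": joint angles; "joint_velocities": joint speeds; "effort": joint torques, N m; "tcp_pos": TCP position; "tool_rot": TCP orientation; "ft_force": force on the tool from outside, world axes, zero at the start; "wrist_torque": the same for the moment, N m; "gripper_width": finger opening in m; "finger_force": force on a finger pad.
Only numpy, scipy, OpenCV 4.12 (cv2) and the standard library are available. Lean on these libraries where they do the work, as an engineer would, in place of code of your own. Each camera call takes 0.05 s, during which the arm holds its last target. There are 200 camera calls.

### The job

The cleaner bottle has been left standing where the lever of the lifting nest has to come down: first set it aside, upright on the bare granite and at least 10 cm from where the lever's ball knob comes down. Then swing the lever down towards the robot until its cam carries the flange to the very highest lift (lever level, not short of it and not past it), and finish while still holding the lever there, because its spring throws it back and drops the flange. Raise the flange with the lever only, do not touch it, and leave the other things lying round the nest alone.

Things in the scene. Friction and masses are not known exactly. Their poses are not given: they have to be found in the camera images.
- lifting_nest: fixed aluminium lifting fixture, base plate 125 x 124 mm. Origin: centre of its underside on the granite; its lever lands on the -x side (robot's side at yaw 0), z up. Top plate 110 x 108 mm, top at z = 104 mm, with three rest buttons (tops 108 mm) and three dowels (tops 126 mm) round the flange. The cam shaft lies along y at x = 0, z = 60 mm; the lever swings in the plane y = -75 mm
- cam_shaft (a joint): turn of the cam lever, rad. 0: on its back stop, 10 deg beyond upright; grows as it swings over and down to the nest's -x; 1.745: level, highest lift; beyond, to the front stop at 2.045 (17 deg below level), the lift falls again. The lifter meets the flange at about 0.75. Stiff to turn, sprung: some 1 to 4 N at the knob; let go near level, it flies back up
- cam_lever: the lever: a 10 mm steel rod with a black ball knob of 26 mm diameter. Origin: centre of the ball, 120 mm from the shaft axis. Its x axis points along the rod to the shaft, y along the shaft axis. The ball can turn between the fingers when pinched along y
- knob_at_top_lift (a point): point fixed on the nest where the centre of the ball knob stands at the highest lift, 60 mm above the granite: nest (-120, -75, 60) mm
- lever_axis (a point): point on the shaft axis in the lever's plane of swing: nest (0, -75, 60) mm. Axes as the nest's
- turned_flange: turned steel flange in the nest: disc 57 mm diameter and 11 mm thick, hub 31 mm diameter, 24 mm high in all. Origin: centre of its underside, 108 mm above the granite when seated, about 120 mm at the highest lift
- cleaner_bottle: white dropper bottle with a red pointed cap, 70 to 170 g: body 45 mm diameter up to 92 mm, cap 24 mm diameter from 92 to 112 mm, thin tip up to 124 mm. Origin: centre of its underside. It stands upright under the lever. The granite in front of the nest is bare, but a toggle clamp with a red handle is fixed at about x = 0.51, y = 0.13 m, 66 mm high and reaching to y = 0.07 m
- loupe: black eye loupe, 34 mm diameter, 30 mm high, loose bystander; origin: centre of its underside
- setting_ring: steel setting ring, 52 mm diameter, 18 mm high, loose bystander; origin: centre of its underside
- gauge_block: steel gauge block 19 x 36 x 30 mm, loose bystander; origin: centre of its underside
Mind the look-alikes: they are no part of the job. There is more than one size of the cleaner_bottle; the one meant has the size given above.

How it is judged:
By the outcome, as a careful person would: the job done as asked, in the order asked, and still so for the second after the job is handed in, while the arm keeps its last pose, push and grip.
It also fails if it takes over 48 s, if anything falls off the work surface, if the arm or the gripper's body presses on something with over 40 N, if the wrist force passes 120 N, or if a joint passes its speed limit or range.

## Working session

There is one attempt and no reset: what is moved stays moved. The work goes in short steps, Python scripts to look and compute and a shell command to move; the robot and the scene stay as the last step left them, time stands still between calls to the robot, and variables do not carry over. Pictures are saved under pics/ and viewed, at most 10 in all, crops included, and the job is handed in when it is done.

```bash
mkdir -p pics; cat > h.py <<'E'
from station import *
import numpy as np, cv2
def K(f):
    F=240/np.tan(np.radians(f["vertical_fov"])/2); return F
def proj(f,X):
    c=np.atleast_2d(X)@np.array(f["R"]).T+np.array(f["t"]); s=c[:,:2]/c[:,2:]
    r2=(s**2).sum(1,keepdims=True); return s*(1+f["k1"]*r2)*K(f)+[f["cx"],f["cy"]]
def ray(f,p):
    d=(np.array(p,float)-[f["cx"],f["cy"]])/K(f); s=d.copy()
    for _ in range(30): s=d/(1+f["k1"]*(s@s))
    R=np.array(f["R"]); return -R.T@np.array(f["t"]), R.T@np.array([s[0],s[1],1])
def atz(f,p,z):
    o,d=ray(f,p); return o+d*(z-o[2])/d[2]
def save(n,name):
    f=grab_frame(n); cv2.imwrite(f"pics/{name}.png",np.array(f["pixels"])[:,:,::-1]); return f
E
python3 - <<'E'
from h import *
for n in("side","top"):
    f=save(n,n+"0"); print(n,f["vertical_fov"],f["k1"],-np.array(f["R"]).T@np.array(f["t"]))
print(state())
E
```

```text
side 42.89738858481968 0.01519622519068605 [ 1.16285061 -0.47820718  0.67431499]
top 42.25753511930594 -0.12034475170145773 [ 0.36557121 -0.23188198  1.0732715 ]
{'time_s': 0.1, 'joint_positions': array([-1.32732186e+00,  1.81494774e-01,  1.60786133e+00, -3.70685472e-06,
        1.35378551e+00, -2.06294324e-01]), 'joint_velocities': array([-8.66522671e-05,  2.64016976e-04, -1.80575524e-03,  1.31242378e-03,
        1.08882708e-03,  9.60061760e-05]), 'effort': array([ 3.77112056e-04, -4.34828138e+01, -3.42696548e+01,  7.04871397e-02,
        3.40996147e-02, -3.57793760e-05]), 'tcp_pos': array([ 0.24988996, -0.51735076,  0.23790703]), 'tool_rot': array([-3.14007580e+00, -3.13737870e-04,  4.49769349e-01]), 'ft_force': array([-0.11103714,  0.16466745, -0.07045663]), 'wrist_torque': array([ 0.02865207, -0.02814111,  0.00355695]), 'finger_force': 0.0, 'gripper_width': 0.0881953211340296}
```

View pics/side0.png

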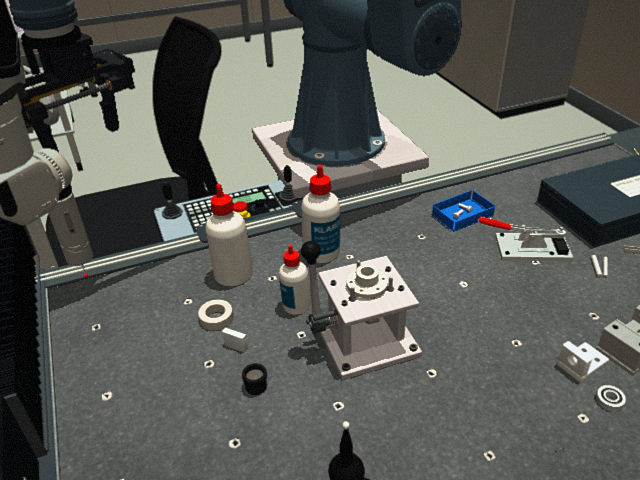

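View pics/top0.png

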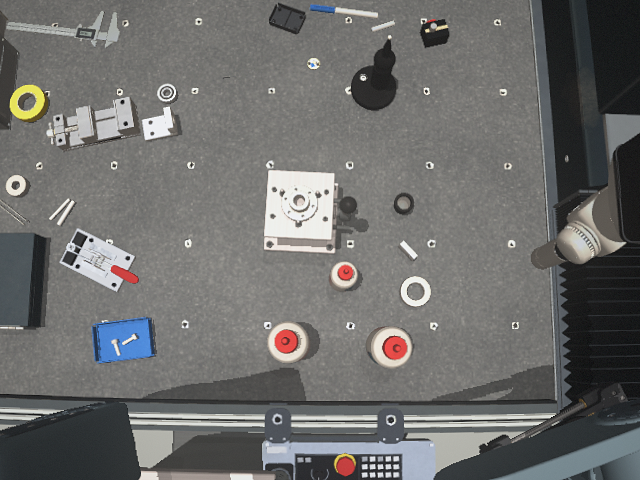

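The top view shows the small target bottle's cap at about (345,272), with two larger look-alikes at (288,341) and (395,347). The nest plate is centred near (300,208) and the knob is at (348,205). The side view shows the small bottle at (292,280) and the knob at (311,250).

```bash
python3 - <<'E'
from h import *
t=grab_frame("top"); s=grab_frame("side")
a=np.array(t["pixels"])[150:310,240:440,::-1]; b=np.array(s["pixels"])[220:400,190:430,::-1]
cv2.imwrite("pics/crop0.png",np.vstack([cv2.resize(a,(500,400),interpolation=2)[:, :],])) 
cv2.imwrite("pics/crop1.png",cv2.resize(b,(720,540),interpolation=2))
for n,p,z in [("flange",(300,201),.132),("bot tip",(346,271),.124),("big1",(286,341),.18),("big2",(397,348),.18),("ring",(415,291),.018),("block",(409,250),.03),("loupe",(404,203),.03),("knob",(348,205),.178),("clamp handle",(125,274),.06)]: print(n,atz(t,p,z).round(4))
# triangulate knob, bottle tip
for n,p,q in [("knob",(348,205),(311,251)),("tip",(347,270),(290,247)),("b1",(396,348),(220,187)),("b2",(285,341),(320,168))]:
    o1,d1=ray(t,p);o2,d2=ray(s,q);A=np.c_[d1,-d2];u=np.linalg.lstsq(A,o2-o1,rcond=None)[0];P=o1+d1*u[0];Q=o2+d2*u[1];print(n,P.round(4),Q.round(4))
E
```

```text
flange [ 0.586  -0.2012  0.132 ]
bot tip [ 0.4778 -0.2727  0.124 ]
big1 [ 0.3703 -0.1847  0.18  ]
big2 [ 0.3611 -0.3427  0.18  ]
ring [ 0.4564 -0.3948  0.018 ]
block [ 0.5252 -0.3841  0.03  ]
loupe [ 0.6071 -0.3772  0.03  ]
knob [ 0.5694 -0.2737  0.178 ]
clamp handle [0.478  0.0915 0.06  ]
knob [ 0.5694 -0.2737  0.1779] [ 0.5699 -0.2721  0.1779]
tip [ 0.4797 -0.2744  0.1207] [ 0.4801 -0.2733  0.1207]
b1 [ 0.361  -0.342   0.1741] [ 0.3612 -0.3413  0.174 ]
b2 [ 0.3704 -0.1829  0.1733] [ 0.3712 -0.1806  0.1734]
```

View pics/crop0.png

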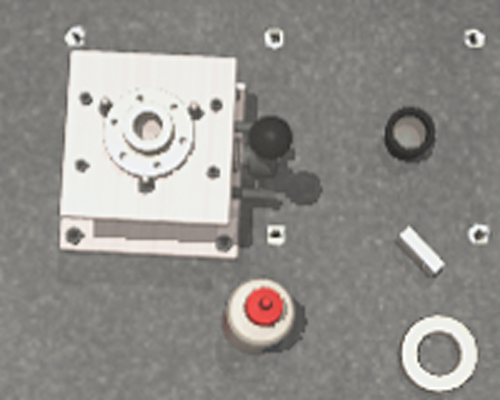

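View pics/crop1.png

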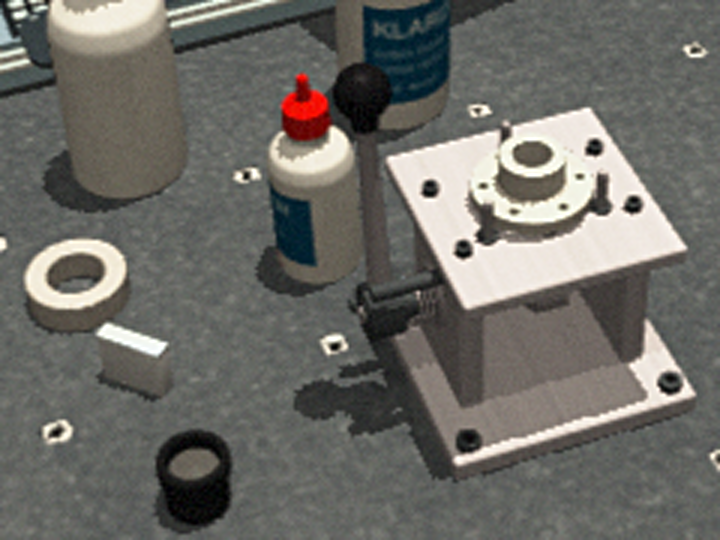

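The crops show the small bottle standing just robot-side of the lever, and the lever's knob at crop (270,137). Next I'll fit the nest pose from the plate corners.

```bash
python3 - <<'E'
from h import *
from scipy.optimize import least_squares
t=grab_frame("top"); s=grab_frame("side")
c=lambda p:(240+p[0]/2.5,150+p[1]/2.5); d=lambda p:(190+p[0]/3,220+p[1]/3)
for p in [(72,50),(237,58),(230,223),(60,217)]: print(atz(t,c(p),.104).round(4))
for p in [(388,157),(590,108),(686,250),(466,306)]: print("side",atz(s,d(p),.104).round(4))
T=[(72,50),(237,58),(230,223),(60,217)];N=np.array([(55,54,104),(55,-54,104),(-55,-54,104),(-55,54,104)])/1e3
S=[(466,306),(388,157),(590,108),(686,250)];M=N[[1,2,3,0]]
for Hx,Hy in((.055,.054),(.054,.055)):
  sc=np.array([Hx/.055,Hy/.054,1])
  def res(v):
    R=np.array([[np.cos(v[2]),-np.sin(v[2]),0],[np.sin(v[2]),np.cos(v[2]),0],[0,0,1]])
    f=lambda P:(P*sc)@R.T+[v[0],v[1],0]
    return np.r_[(proj(t,f(N))-[c(p) for p in T]).ravel(),(proj(s,f(M))-[d(p) for p in S]).ravel()]
  r=least_squares(res,[.58,-.2,0]);print(r.x,np.degrees(r.x[2]),r.fun.round(1))
v=r.x;C,Sn=np.cos(v[2]),np.sin(v[2])
for n,P in [("axis",(0,-75,60)),("knobtop",(-120,-75,60)),("rest",(20.8,-75,178))]:
  W=np.array([v[0]+(C*P[0]-Sn*P[1])/1e3,v[1]+(Sn*P[0]+C*P[1])/1e3,P[2]/1e3]);print(n,W.round(4),proj(t,W),proj(s,W))
E
```

```text
[ 0.6439 -0.1493  0.104 ]
[ 0.6388 -0.2561  0.104 ]
[ 0.5307 -0.2516  0.104 ]
[ 0.5341 -0.1437  0.104 ]
side [ 0.5327 -0.2482  0.104 ]
side [ 0.5384 -0.143   0.104 ]
side [ 0.6468 -0.1493  0.104 ]
side [ 0.6395 -0.2539  0.104 ]
[ 0.58793812 -0.19908731 -0.04978656] -2.8525595796865857 [-0.9 -1.  -0.2 -0.8 -0.8  0.2 -0.8 -1.  -1.1  0.7 -2.  -0.6 -0.5 -1.2
  0.4 -0.9]
[ 0.58796808 -0.19904431 -0.04721509] -2.7052256085469204 [-1.6 -0.4  0.3 -0.3 -0.1 -0.5 -1.3 -1.6 -1.9  0.5 -2.4  0.1  0.3 -0.9
  0.9 -1.6]
axis [ 0.5844 -0.274   0.06  ] [[344.89436207 211.91236202]] [[316.86614176 322.77567684]]
knobtop [ 0.4646 -0.2683  0.06  ] [[341.63772831 283.60755337]] [[292.09594173 271.30210842]]
rest [ 0.6052 -0.2749  0.178 ] [[348.72956011 181.51193186]] [[318.90494595 267.36609588]]
```

```bash
python3 -m creep '[{"translation":[23,24.5,0],"rot":[0,0,-7.1]},{"translation":[23,24.5,0],"rot":[0,0,-7.1]},{"translation":[23,24.5,0],"rot":[0,0,-7.1]},{"translation":[23,24.5,0],"rot":[0,0,-7.1]},{"translation":[23,24.5,0],"rot":[0,0,0]}]' 1 20
python3 -m creep '[{"translation":[23,24.5,0],"rot":[0,0,0]},{"translation":[23,24.5,0],"rot":[0,0,0]},{"translation":[23,24.5,0],"rot":[0,0,0]},{"translation":[23,24.5,0],"rot":[0,0,0]},{"translation":[22,24,0],"rot":[0,0,0]}]'
python3 -m creep '[{"translation":[0,0,0],"rot":[0,0,0]},{"translation":[0,0,0],"rot":[0,0,0]}]'
```

```text
time_s: 0.72
tcp_pos: [0.3658, -0.3941, 0.2387]
tool_rot: [3.142, -0.0, -0.053]
ft_force: [0.6, -0.4, 0.1]
gripper_width: 0.0881
finger_force: 0.0
time_s: 1.13
tcp_pos: [0.48, -0.2719, 0.2388]
tool_rot: [3.141, -0.0, -0.046]
ft_force: [0.5, -0.8, 0.3]
gripper_width: 0.088
finger_force: 0.0
time_s: 1.3
tcp_pos: [0.4798, -0.272, 0.2386]
tool_rot: [3.142, 0.0, -0.042]
ft_force: [0.6, -1.2, -0.4]
gripper_width: 0.0882
finger_force: 0.0
```

```bash
python3 -m creep '[{"translation":[0,-1,-34],"rot":[0,0,0]},{"translation":[0,-1,-34],"rot":[0,0,0]},{"translation":[0,0,-34],"rot":[0,0,0]},{"translation":[0,0,-34],"rot":[0,0,0]},{"translation":[0,0,-34],"rot":[0,0,0]}]'
python3 -m creep '[{"translation":[0,0,-2],"rot":[0,0,0]},{"translation":[0,0,0],"rot":[0,0,0]}]'
python3 -c "
from h import *
f=save('side','s2');print(state()['ft_force'])
cv2.imwrite('pics/s2.png',cv2.resize(cv2.imread('pics/s2.png')[150:400,180:440],(624,600)))"
```

```text
time_s: 1.72
tcp_pos: [0.4781, -0.2766, 0.0674]
tool_rot: [3.141, -0.0, -0.047]
ft_force: [1.0, 0.7, -0.5]
gripper_width: 0.0881
finger_force: 0.0
time_s: 1.88
tcp_pos: [0.477, -0.2751, 0.065]
tool_rot: [-3.139, 0.004, -0.047]
ft_force: [-0.2, -0.1, -0.4]
gripper_width: 0.0885
finger_force: 0.0
[-0.58112562 -0.00450444  0.41195471]
```

View pics/s2.png

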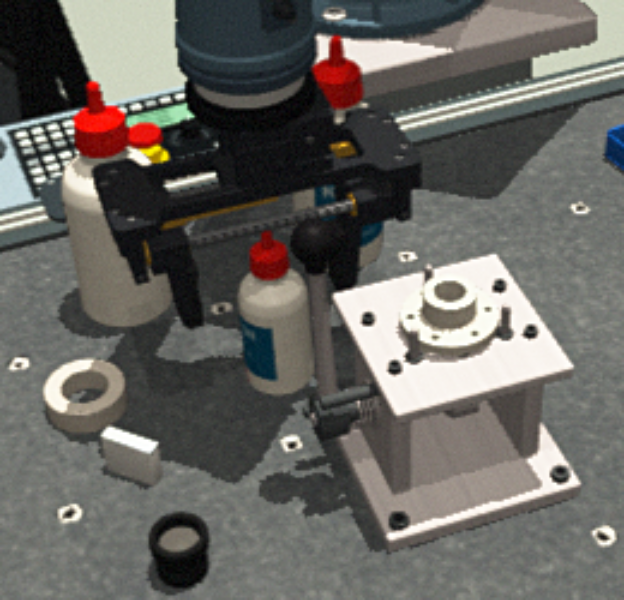

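The open fingers straddle the small bottle: tips near (190,320) and (345,285), with the bottle at (272,310) between them. I'll close on it.

```bash
python3 -m creep '[{"translation":[0,0,0],"rot":[0,0,0]},{"translation":[0,0,0],"rot":[0,0,0]},{"translation":[0,0,0],"rot":[0,0,0]},{"translation":[0,0,0],"rot":[0,0,0]},{"translation":[0,0,0],"rot":[0,0,0]}]' 0 20
python3 -m creep '[{"translation":[0,0,0],"rot":[0,0,0]},{"translation":[0,0,0],"rot":[0,0,0]},{"translation":[0,0,0],"rot":[0,0,0]},{"translation":[0,0,0],"rot":[0,0,0]}]'
```

```text
time_s: 2.35
tcp_pos: [0.4795, -0.2757, 0.0678]
tool_rot: [3.14, -0.001, -0.046]
ft_force: [0.1, -0.9, -0.4]
gripper_width: 0.0565
finger_force: 0.0
time_s: 2.68
tcp_pos: [0.4791, -0.2751, 0.0669]
tool_rot: [-3.141, -0.0, -0.046]
ft_force: [-0.3, 1.8, 3.1]
gripper_width: 0.0424
finger_force: 20.1
```

```bash
python3 -m creep '[{"translation":[0,0,5],"rot":[0,0,0]},{"translation":[0,0,6],"rot":[0,0,0]},{"translation":[0,0,6],"rot":[0,0,0]},{"translation":[0,0,0],"rot":[0,0,0]}]'
python3 -m creep '[{"translation":[-2,12,2],"rot":[0,0,0]},{"translation":[-3,24,0],"rot":[0,0,0]},{"translation":[-3,24,0],"rot":[0,0,0]},{"translation":[-3,24,0],"rot":[0,0,0]},{"translation":[-3,24,0],"rot":[0,0,0]}]'
```

```text
time_s: 3.02
tcp_pos: [0.4798, -0.276, 0.0853]
tool_rot: [3.14, -0.002, -0.046]
ft_force: [1.4, -0.4, 0.1]
gripper_width: 0.0421
finger_force: 20.0
time_s: 3.43
tcp_pos: [0.4642, -0.1654, 0.0855]
tool_rot: [-3.141, 0.001, -0.046]
ft_force: [0.5, 0.5, -1.1]
gripper_width: 0.0425
finger_force: 20.0
```

```bash
python3 -m creep '[{"translation":[-1,24,0],"rot":[0,0,0]},{"translation":[-1,24,0],"rot":[0,0,0]},{"translation":[-1,24,0],"rot":[0,0,0]},{"translation":[0,18,0],"rot":[0,0,0]},{"translation":[0,6,0],"rot":[0,0,0]}]'
python3 -m creep '[{"translation":[0,0,-6],"rot":[0,0,0]},{"translation":[0,0,-6],"rot":[0,0,0]},{"translation":[0,0,-3],"rot":[0,0,0]},{"translation":[0,0,0],"rot":[0,0,0]}]'
python3 -c "
from h import *
f=save('side','s3');print(state()['ft_force'])
cv2.imwrite('pics/s3.png',cv2.resize(cv2.imread('pics/s3.png')[130:380,200:500],(720,600)))"
```

```text
time_s: 3.85
tcp_pos: [0.4608, -0.0683, 0.0854]
tool_rot: [-3.14, 0.001, -0.044]
ft_force: [-0.3, 0.1, -1.0]
gripper_width: 0.0425
finger_force: 20.0
time_s: 4.18
tcp_pos: [0.4613, -0.0719, 0.0696]
tool_rot: [-3.141, 0.002, -0.047]
ft_force: [-0.0, 0.1, -0.5]
gripper_width: 0.0423
finger_force: 20.0
[ 0.14856255  0.04101787 -1.34529052]
```

View pics/s3.png

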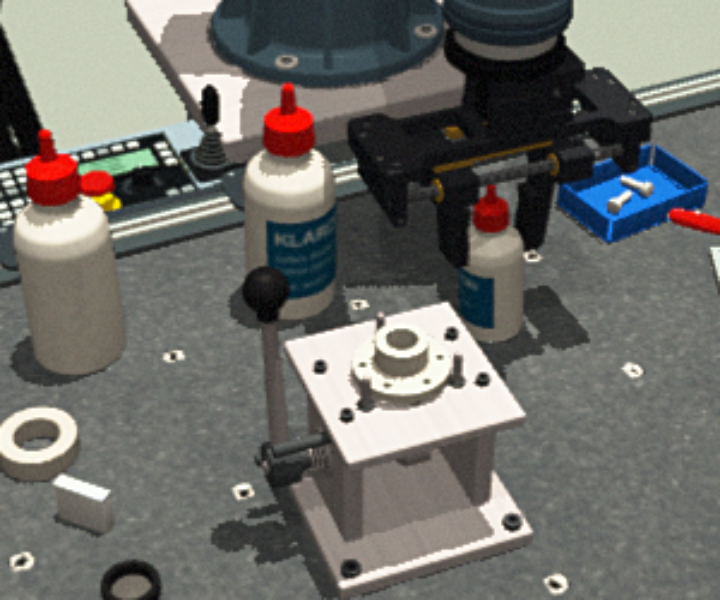

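The bottle is held upright at about (492,285) in the crop and is clear of everything. I'll lower it the last few millimetres.

```bash
python3 -m creep '[{"translation":[0,0,-1],"rot":[0,0,0]},{"translation":[0,0,-1],"rot":[0,0,0]},{"translation":[0,0,-1],"rot":[0,0,0]},{"translation":[0,0,0],"rot":[0,0,0]}]'
python3 -m creep '[{"translation":[0,0,-1],"rot":[0,0,0]},{"translation":[0,0,0],"rot":[0,0,0]}]'
```

```text
time_s: 4.57
tcp_pos: [0.462, -0.0715, 0.0676]
tool_rot: [-3.142, 0.0, -0.046]
ft_force: [0.6, -0.6, -1.8]
gripper_width: 0.0421
finger_force: 20.0
time_s: 4.73
tcp_pos: [0.4623, -0.0715, 0.0669]
tool_rot: [3.141, -0.001, -0.046]
ft_force: [0.3, -0.0, 0.6]
gripper_width: 0.0424
finger_force: 20.0
```

```bash
python3 -m creep '[{"translation":[0,0,-0.5],"rot":[0,0,0]},{"translation":[0,0,0],"rot":[0,0,0]},{"translation":[0,0,0],"rot":[0,0,0]}]'
python3 -m creep '[{"translation":[0,0,0],"rot":[0,0,0]},{"translation":[0,0,0],"rot":[0,0,0]},{"translation":[0,0,0],"rot":[0,0,0]},{"translation":[0,0,0],"rot":[0,0,0]},{"translation":[0,0,0],"rot":[0,0,0]}]' 1
python3 -m creep '[{"translation":[0,0,0],"rot":[0,0,0]},{"translation":[0,0,0],"rot":[0,0,0]},{"translation":[0,0,0],"rot":[0,0,0]},{"translation":[0,0,0],"rot":[0,0,0]}]'
```

```text
time_s: 4.98
tcp_pos: [0.4626, -0.0714, 0.0668]
tool_rot: [3.141, -0.001, -0.046]
ft_force: [-1.0, 0.8, 6.0]
gripper_width: 0.0423
finger_force: 20.1
time_s: 5.4
tcp_pos: [0.4618, -0.0713, 0.066]
tool_rot: [-3.141, 0.0, -0.046]
ft_force: [-0.4, 0.4, 0.1]
gripper_width: 0.0738
finger_force: 0.0
time_s: 5.73
tcp_pos: [0.462, -0.0713, 0.0662]
tool_rot: [3.142, 0.0, -0.046]
ft_force: [0.6, 1.0, 0.0]
gripper_width: 0.0882
finger_force: 0.0
```

```bash
python3 -m creep '[{"translation":[0,0,30],"rot":[0,0,0]},{"translation":[0,0,36],"rot":[0,0,0]},{"translation":[0,0,36],"rot":[0,0,0]},{"translation":[0,0,36],"rot":[0,0,0]},{"translation":[0,0,36],"rot":[0,0,0]}]'
python3 -m creep '[{"translation":[15,-30,0],"rot":[0,0,0]},{"translation":[16,-30,0],"rot":[0,0,0]},{"translation":[16,-30,0],"rot":[0,0,0]},{"translation":[16,-30,0],"rot":[0,0,0]},{"translation":[16,-30,0],"rot":[0,0,0]}]'
python3 -m creep '[{"translation":[14,-26,0],"rot":[0,0,0]},{"translation":[14,-26,0],"rot":[0,0,0]},{"translation":[0,0,0],"rot":[0,0,0]},{"translation":[0,0,0],"rot":[0,0,0]}]'
python3 -c "
from h import *
t=save('side','s4');cv2.imwrite('pics/s4.png',cv2.resize(cv2.imread('pics/s4.png')[80:380,180:500],(640,600)))
print(state()['tcp_pos'])"
```

```text
time_s: 6.15
tcp_pos: [0.4616, -0.0711, 0.2419]
tool_rot: [-3.142, 0.0, -0.046]
ft_force: [0.3, -1.2, -0.5]
gripper_width: 0.088
finger_force: 0.0
time_s: 6.57
tcp_pos: [0.5416, -0.2227, 0.2403]
tool_rot: [3.142, -0.0, -0.046]
ft_force: [0.3, 0.3, -0.4]
gripper_width: 0.0882
finger_force: 0.0
time_s: 6.9
tcp_pos: [0.5689, -0.2743, 0.2392]
tool_rot: [-3.141, 0.001, -0.048]
ft_force: [0.1, 0.4, -1.2]
gripper_width: 0.0883
finger_force: 0.0
[ 0.56857368 -0.27311805  0.23944758]
```

View pics/s4.png

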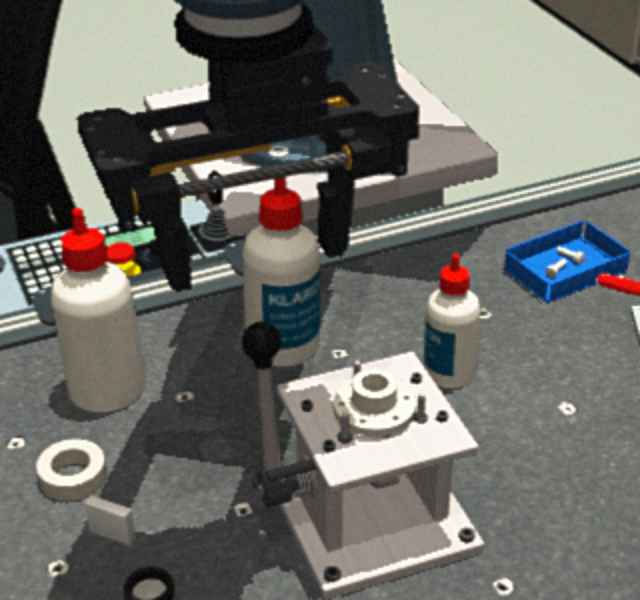

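The bottle stands upright on its own at (452,340), and the gripper is above the knob at (262,342). I'll descend and pinch the ball.

```bash
python3 -m creep '[{"translation":[0,0,-25],"rot":[0,0,0]},{"translation":[0,0,-25],"rot":[0,0,0]},{"translation":[0,0,-20],"rot":[0,0,0]},{"translation":[0,0,-10],"rot":[0,0,0]},{"translation":[0,0,0],"rot":[0,0,0]}]'
python3 -m creep '[{"translation":[0,0,0],"rot":[0,0,0]},{"translation":[0,0,0],"rot":[0,0,0]},{"translation":[0,0,0],"rot":[0,0,0]},{"translation":[0,0,0],"rot":[0,0,0]},{"translation":[0,0,0],"rot":[0,0,0]}]' 0 15
python3 -m creep '[{"translation":[0,0,0],"rot":[0,0,0]},{"translation":[0,0,0],"rot":[0,0,0]},{"translation":[0,0,0],"rot":[0,0,0]},{"translation":[0,0,0],"rot":[0,0,0]},{"translation":[0,0,0],"rot":[0,0,0]}]'
python3 -m creep '[{"translation":[0,0,0],"rot":[0,0,0]},{"translation":[0,0,0],"rot":[0,0,0]}]'
```

```text
time_s: 7.37
tcp_pos: [0.5673, -0.271, 0.1576]
tool_rot: [-3.139, 0.004, -0.045]
ft_force: [-0.3, 0.3, -0.4]
gripper_width: 0.0882
finger_force: 0.0
time_s: 7.78
tcp_pos: [0.5695, -0.2736, 0.1613]
tool_rot: [3.141, -0.001, -0.046]
ft_force: [-0.8, 0.5, 0.8]
gripper_width: 0.0568
finger_force: 0.0
time_s: 8.2
tcp_pos: [0.569, -0.274, 0.1603]
tool_rot: [3.14, -0.0, -0.046]
ft_force: [0.0, -2.1, -3.8]
gripper_width: 0.0243
finger_force: 15.2
time_s: 8.37
tcp_pos: [0.569, -0.274, 0.1603]
tool_rot: [3.141, -0.0, -0.046]
ft_force: [0.1, -2.8, -0.4]
gripper_width: 0.024
finger_force: 14.9
```

```bash
python3 -m creep '[{"translation":[-8.5,0.4,-1.5],"rot":[0,0,0]},{"translation":[-8.5,0.4,-2],"rot":[0,0,0]},{"translation":[-8,0.4,-2.7],"rot":[0,0,0]},{"translation":[-8,0.4,-3.1],"rot":[0,0,0]},{"translation":[0,0,0],"rot":[0,0,0]}]' - 25
python3 -m creep '[{"translation":[-7.8,0.4,-3.8],"rot":[0,0,0]},{"translation":[-7.5,0.3,-4.4],"rot":[0,0,0]},{"translation":[-7.2,0.3,-4.8],"rot":[0,0,0]},{"translation":[-6.7,0.3,-5.3],"rot":[0,0,0]},{"translation":[0,0,0],"rot":[0,0,0]}]'
```

```text
time_s: 8.78
tcp_pos: [0.5343, -0.2722, 0.1506]
tool_rot: [3.141, 0.0, -0.046]
ft_force: [1.1, -4.7, -1.7]
gripper_width: 0.024
finger_force: 24.9
time_s: 9.2
tcp_pos: [0.5055, -0.2709, 0.1323]
tool_rot: [3.141, -0.0, -0.046]
ft_force: [1.5, -4.7, -0.2]
gripper_width: 0.0239
finger_force: 24.7
```

```bash
python3 -m creep '[{"translation":[-6.4,0,-5.9],"rot":[0,0,0]},{"translation":[-6,0,-6.3],"rot":[0,0,0]},{"translation":[-5.4,0,-6.8],"rot":[0,0,0]},{"translation":[-5,0.3,-7],"rot":[0,0,0]},{"translation":[0,0,0],"rot":[0,0,0]}]'
python3 -m creep '[{"translation":[-4.4,0.3,-7.4],"rot":[0,0,0]},{"translation":[-3.9,0.2,-7.7],"rot":[0,0,0]},{"translation":[-3.4,0.2,-8],"rot":[0,0,0]},{"translation":[-2.8,0.2,-8.2],"rot":[0,0,0]},{"translation":[0,0,0],"rot":[0,0,0]}]'
```

```text
time_s: 9.62
tcp_pos: [0.4822, -0.2698, 0.1049]
tool_rot: [-3.141, 0.002, -0.046]
ft_force: [0.1, -2.9, 1.0]
gripper_width: 0.0234
finger_force: 24.5
time_s: 10.03
tcp_pos: [0.4686, -0.2691, 0.0739]
tool_rot: [-3.141, 0.001, -0.046]
ft_force: [-0.5, -3.5, 1.5]
gripper_width: 0.0232
finger_force: 24.6
```

```bash
python3 -m creep '[{"translation":[-2.2,0.1,-8.3],"rot":[0,0,0]},{"translation":[-1.4,0,-8.5],"rot":[0,0,0]},{"translation":[0,0,0],"rot":[0,0,0]}]'
python3 -m creep '[{"translation":[-1,0,-8.6],"rot":[0,0,0]},{"translation":[-0.3,0,-7],"rot":[0,0,0]},{"translation":[0,0,0],"rot":[0,0,0]},{"translation":[0,0,0],"rot":[0,0,0]}]'
python3 - <<'E'
from h import *
t=grab_frame("top");s=save("side","s5");print(state()['tcp_pos'],state()['ft_force'])
a=np.array(t["pixels"])[200:320,270:400,::-1];b=np.array(s["pixels"])[230:350,250:380,::-1]
r=lambda i:cv2.resize(i,(520,480),interpolation=2)[:,:400] 
cv2.imwrite("pics/s5.png",np.hstack([cv2.resize(a,(400,369),interpolation=2),cv2.resize(b,(400,369),interpolation=2)]))
E
```

```text
time_s: 10.28
tcp_pos: [0.4652, -0.2689, 0.0573]
tool_rot: [-3.141, 0.001, -0.046]
ft_force: [0.1, -3.2, 1.4]
gripper_width: 0.0228
finger_force: 24.6
time_s: 10.62
tcp_pos: [0.4639, -0.2689, 0.0424]
tool_rot: [-3.141, 0.002, -0.046]
ft_force: [-3.8, -3.7, 1.3]
gripper_width: 0.0217
finger_force: 25.0
[ 0.46400784 -0.26890643  0.04272025] [-4.2951624  -4.08706492  0.53838408]
```

View pics/s5.png

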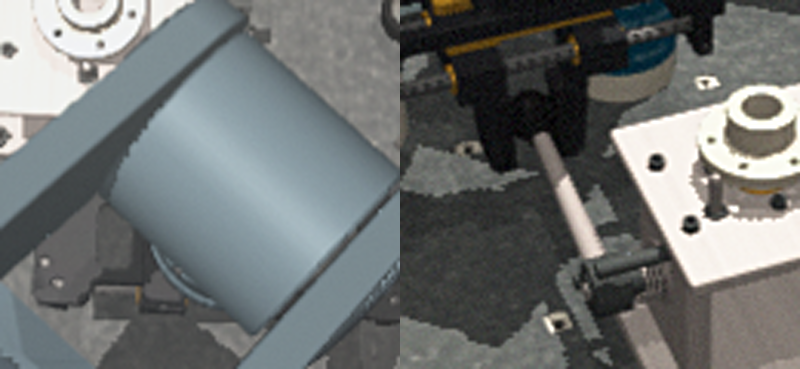

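The flange is lifted, and the rod runs from crop (540,140) to (592,250). I need an exact lever angle, so I'll overlay predicted levers.

```bash
python3 - <<'E'
from h import *
from scipy.optimize import least_squares
s=grab_frame("side")
v=(.58795,-.19906,-.0485);C,Sn=np.cos(v[2]),np.sin(v[2])
W=lambda P:np.array([v[0]+(C*P[0]-Sn*P[1])/1e3,v[1]+(Sn*P[0]+C*P[1])/1e3,P[2]/1e3])
pt=lambda a,r:W((-r*np.sin(a),-75,60+r*np.cos(a)))
for a in (75,80,85,90,95): print(a,[proj(s,pt(np.radians(a),r))[0].round(1) for r in(120,100,80,60,40,20)])
g=np.array(s["pixels"]).astype(int).sum(2)
for y in (278,284,290,296,302,308):
    print(y,290,g[y,290:326].tolist())
b=np.array(s["pixels"])[240:330,265:365,::-1]; k=cv2.convertScaleAbs(cv2.resize(b,(660,594),interpolation=2),alpha=1.8,beta=15)
cv2.imwrite("pics/s6.png",k)
E
```

```text
75 [array([291.7, 257.3]), array([295.7, 267.5]), array([299.7, 278. ]), array([303.8, 288.8]), array([308. , 299.8]), array([312.4, 311.1])]
80 [array([291.7, 261.6]), array([295.6, 271.1]), array([299.6, 280.8]), array([303.7, 290.9]), array([308. , 301.2]), array([312.3, 311.8])]
85 [array([291.8, 266.2]), array([295.7, 275. ]), array([299.7, 283.9]), array([303.8, 293.2]), array([308. , 302.7]), array([312.3, 312.6])]
90 [array([292.2, 271.2]), array([295.9, 279.1]), array([299.8, 287.3]), array([303.9, 295.7]), array([308.1, 304.4]), array([312.4, 313.4])]
95 [array([292.6, 276.5]), array([296.3, 283.6]), array([300.1, 290.8]), array([304.1, 298.4]), array([308.2, 306.2]), array([312.4, 314.3])]
278 290 [149, 145, 144, 142, 198, 295, 348, 359, 360, 334, 239, 46, 39, 26, 43, 45, 58, 33, 67, 119, 151, 135, 152, 148, 155, 120, 147, 231, 357, 258, 322, 598, 732, 734, 725, 726]
284 290 [134, 136, 145, 123, 133, 135, 179, 252, 337, 363, 363, 352, 328, 205, 159, 148, 153, 134, 168, 152, 144, 156, 144, 136, 158, 141, 146, 154, 148, 156, 128, 113, 147, 268, 525, 726]
290 290 [139, 161, 167, 155, 147, 173, 148, 132, 152, 191, 291, 423, 627, 672, 671, 621, 327, 145, 116, 141, 155, 144, 181, 306, 263, 143, 145, 138, 131, 156, 157, 151, 139, 147, 150, 159]
296 290 [149, 124, 150, 143, 131, 147, 151, 154, 139, 153, 150, 193, 373, 524, 586, 647, 666, 649, 587, 339, 339, 355, 346, 340, 347, 327, 344, 332, 208, 157, 160, 169, 168, 179, 163, 159]
302 290 [160, 161, 171, 172, 180, 172, 163, 144, 147, 141, 155, 155, 148, 168, 269, 453, 558, 623, 643, 666, 643, 558, 376, 326, 330, 353, 304, 179, 154, 172, 172, 168, 171, 177, 163, 165]
308 290 [176, 199, 196, 184, 183, 159, 168, 195, 174, 184, 126, 137, 146, 150, 151, 146, 193, 381, 519, 587, 632, 652, 657, 601, 454, 348, 326, 338, 349, 361, 317, 306, 313, 314, 293, 292]
```

View pics/s6.png

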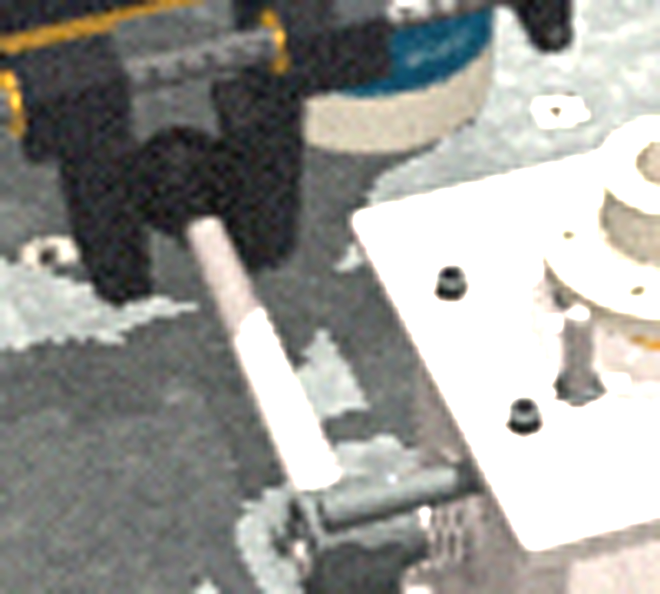

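Ball centre is at crop (182,180), i.e. px (292.6,267.3). The slope and the ball both suggest about 86°, slightly short. I'll write a small fit and then nudge.

```bash
cat > ang.py <<'E'
from h import *
from scipy.optimize import least_squares
v=(.58795,-.19906,-.0485);C,Sn=np.cos(v[2]),np.sin(v[2])
W=lambda P:np.array([v[0]+(C*P[0]-Sn*P[1])/1e3,v[1]+(Sn*P[0]+C*P[1])/1e3,P[2]/1e3])
pt=lambda a,r:W((-r*np.sin(a),-75,60+r*np.cos(a)))
G=[];
for i in range(4):
    s=grab_frame("side");G.append(np.array(s["pixels"]).astype(float).sum(2))
g=np.mean(G,0);rows=[];cs=[]
for y in range(276,309):   # left edge (dark granite -> rod) by half-height crossing near expected line
    x0=297+(y-278)*.45; xs=np.arange(int(x0)-8,int(x0)+3); p=g[y,xs]; bg=np.median(p[:4]); h=(bg+g[y,int(round(x0))])/2
    i=np.where(p>h)[0]
    i=[j for j in i if j>0 and p[j-1]<=h]
    if i: j=i[-1]; rows.append(y); cs.append(xs[j-1]+(h-p[j-1])/(p[j]-p[j-1]))
rows=np.array(rows);cs=np.array(cs)
R=np.linspace(10,115,30)
up=np.array([0,0,1.])
def model(a,dx,y):
    # rod left silhouette: offset centreline by 5 mm perpendicular to view
    P=np.array([pt(a,r) for r in R]); o=-np.array(s["R"]).T@np.array(s["t"])
    ax=P[0]-P[-1]; n=np.cross(ax,P.mean(0)-o); n/=np.linalg.norm(n)
    A=proj(s,P+.005*n);B=proj(s,P-.005*n); E=A if A[:,0].mean()<B[:,0].mean() else B
    k=np.argsort(E[:,1]); return np.interp(y,E[k,1],E[k,0])+dx
f=lambda q:model(q[0],q[1],rows)-cs
for nm,fun,q0 in(("free shift",f,[1.5,0]),("no shift",lambda q:model(q[0],0,rows)-cs,[1.5])):
    r=least_squares(fun,q0,loss="soft_l1",f_scale=.3);print(nm,np.degrees(r.x[0]),r.x[1:],"rms",np.sqrt((fun(r.x)**2).mean()),len(rows))
st=state();print(st['tcp_pos'],st['ft_force'],proj(s,st['tcp_pos']),proj(s,st['tcp_pos']+[0,0,.019]))
E
python3 ang.py
```

```text
free shift 82.70164798356016 [0.48623026] rms 0.42131577297406797 33
no shift 80.22201170012221 [] rms 0.4376127157291903 33
[ 0.46398611 -0.26893367  0.04287184] [-4.12848911 -4.308478    1.50333925] [[292.23969202 279.49919377]] [[291.51387534 270.27114764]]
```

```bash
cat > ang2.py <<'E'
from h import *
v=(.58795,-.19906,-.0485);C,Sn=np.cos(v[2]),np.sin(v[2])
W=lambda P:np.array([v[0]+(C*P[0]-Sn*P[1])/1e3,v[1]+(Sn*P[0]+C*P[1])/1e3,P[2]/1e3])
pt=lambda a,r:W((-r*np.sin(a),-75,60+r*np.cos(a)))
G=[]
for i in range(4):
    s=grab_frame("side");G.append(np.array(s["pixels"]).astype(float).sum(2))
g=np.mean(G,0)
def half(p,lo,hi):  # first crossing
    h=(lo+hi)/2; j=np.where(p>h)[0][0]
    return j-(p[j]-h)/(p[j]-p[j-1]) if j else np.nan
ys=[];ms=[]
def scan(y,x0):
    x0=int(round(x0)); l=g[y,x0-9:x0+1]; r=g[y,x0:x0+10][::-1]; pk=g[y,x0-1:x0+2].max()
    a=x0-9+half(l,np.median(l[:4]),pk); b=x0+9-half(r,np.median(r[:4]),pk); return a,b
for y in range(277,310):
    try:
        a,b=scan(y,297.3+(y-278)*.45)
        if 4.5<b-a<9: ys.append(y);ms.append((a+b)/2)
    except Exception: pass
ys=np.array(ys);ms=np.array(ms)
for _ in range(3):
    c=np.polyfit(ys,ms,1);e=ms-np.polyval(c,ys);k=abs(e)<max(.35,2*e.std());ys,ms=ys[k],ms[k]
an=np.arange(70,104,.5);sl=[];po=[]
for a in an:
    P=proj(s,np.array([pt(np.radians(a),r) for r in range(20,101,5)]));q=np.polyfit(P[:,1],P[:,0],1);sl.append(q[0]);po.append(np.polyval(q,285))
print("n",len(ys),"slope",c[0],"std",e.std(),"angle by slope",np.interp(c[0],sl,an),"x@285",np.polyval(c,285),"angle by pos",np.interp(np.polyval(c,285),np.array(po)[::1 if po[0]<po[-1] else -1],an[::1 if po[0]<po[-1] else -1]))
st=state();print(st['time_s'],st['tcp_pos'].round(4),st['ft_force'].round(1),st['gripper_width'].round(4))
E
python3 ang2.py
python3 -m creep '[{"translation":[0.5,0,-2],"rot":[0,0,0]},{"translation":[0.5,0,-2],"rot":[0,0,0]},{"translation":[0,0,0],"rot":[0,0,0]}]'
python3 ang2.py
```

```text
n 28 slope 0.4465843984360679 std 0.1357619086979572 angle by slope 85.60733236039238 x@285 300.47454131330414 angle by pos 83.65736420468383
time_s: 11.42
tcp_pos: [0.464, -0.2689, 0.0385]
tool_rot: [-3.141, 0.004, -0.045]
ft_force: [-7.8, -3.8, 2.6]
gripper_width: 0.0222
finger_force: 24.8
n 28 slope 0.46466082511445583 std 0.11899189443169768 angle by slope 88.12746645734556 x@285 299.88013818415675 angle by pos 86.0039018363219Traceback (most recent call last):
  File "ang2.py", line 28, in <module>
    st=state();print(st['time_s'],st['tcp_pos'].round(4),st['ft_force'].round(1),st['gripper_width'].round(4))
                                                                                 ^^^^^^^^^^^^^^^^^^^^^^^^^
AttributeError: 'float' object has no attribute 'round'
Traceback (most recent call last):
  File "ang2.py", line 28, in <module>
    st=state();print(st['time_s'],st['tcp_pos'].round(4),st['ft_force'].round(1),st['gripper_width'].round(4))
                                                                                 ^^^^^^^^^^^^^^^^^^^^^^^^^
AttributeError: 'float' object has no attribute 'round'
```

```bash
sed -i "s/st\['gripper_width'\].round(4)/st['gripper_width']/" ang2.py
python3 -m creep '[{"translation":[-1.5,0,0],"rot":[0,0,0]},{"translation":[-1,0,0],"rot":[0,0,0]},{"translation":[0,0,0],"rot":[0,0,0]}]'
python3 ang2.py
```

```text
time_s: 11.87
tcp_pos: [0.4639, -0.269, 0.0394]
tool_rot: [3.142, -0.002, -0.046]
ft_force: [2.2, -1.3, 2.3]
gripper_width: 0.0224
finger_force: 24.9
n 26 slope 0.46219562498972844 std 0.12589967472195127 angle by slope 87.79591316624564 x@285 300.0809736939332 angle by pos 85.2294318705549
12.0667 [ 0.4639 -0.269   0.0393] [3.6 0.7 3.4] 0.022205579545627498
```

```bash
cat > edge.py <<'E'
exec(open("ang2.py").read())
ye=np.arange(279,316);xe=[]
for y in ye:
    x0=321+(y-275)*.523; xs=np.arange(int(x0)-6,int(x0)+8); p=g[y,xs]; h=(np.median(p[-4:])+350)/2
    j=np.where(p>h)[0][0]; xe.append(xs[j]-(p[j]-h)/(p[j]-p[j-1]))
xe=np.array(xe);q=np.polyfit(ye,xe,1);print("edge slope",q[0],"resid",(xe-np.polyval(q,ye)).std(),"x@295",np.polyval(q,295))
for H in((55,54),(54,55)):
  P=proj(s,np.array([W((x,-H[1],104)) for x in np.linspace(-50,50,11)]));m=(P[:,1]>279)&(P[:,1]<316);m=np.polyfit(P[m,1],P[m,0],1);print("model",m[0],np.polyval(m,295))
def ms_(yaw):
  global C,Sn
  C,Sn=np.cos(yaw),np.sin(yaw)
  P=proj(s,np.array([W((x,-54,104)) for x in np.linspace(-50,50,11)]));m=(P[:,1]>279)&(P[:,1]<316);e=np.polyfit(P[m,1],P[m,0],1)[0]
  P=proj(s,np.array([pt(np.pi/2,r) for r in range(20,101,5)]));return np.degrees(yaw),e,np.polyfit(P[:,1],P[:,0],1)[0]
for yw in(-.07,-.06,-.0485,-.04,-.03):print("yaw,edge,level rod",ms_(yw))
E
python3 edge.py
```

```text
n 26 slope 0.46181917666504896 std 0.11946612867541141 angle by slope 87.74494260006954 x@285 300.0757282168024 angle by pos 85.24987231016046
12.2667 [ 0.4638 -0.269   0.0392] [4.  1.8 3.3] 0.022191101245550095
edge slope 0.5325134960605701 resid 0.26232846345857513 x@295 329.7872112794232
model 0.5296875689781079 329.6529596650538
model 0.5281799487809019 328.87511338682344
yaw,edge,level rod (np.float64(-4.010704565915763), np.float64(0.49370573755779856), np.float64(0.44495981633217796))
yaw,edge,level rod (np.float64(-3.437746770784939), np.float64(0.5103746958401856), np.float64(0.4607979185937577))
yaw,edge,level rod (np.float64(-2.778845306384493), np.float64(0.5296875689781079), np.float64(0.47914408148840665))
yaw,edge,level rod (np.float64(-2.291831180523293), np.float64(0.5440649978959917), np.float64(0.492799030478196))
yaw,edge,level rod (np.float64(-1.7188733853924696), np.float64(0.561095822870205), np.float64(0.5089709568302685))
```

```bash
python3 -m creep '[{"translation":[1,0,-1.5],"rot":[0,0,0]},{"translation":[0,0,-1.5],"rot":[0,0,0]},{"translation":[0,0,0],"rot":[0,0,0]},{"translation":[0,0,0],"rot":[0,0,0]}]'
python3 ang2.py
python3 - <<'E'
from h import *
G=np.mean([np.array(grab_frame("side")["pixels"],float) for _ in range(12)],0)[250:300,270:320,::-1]
k=cv2.resize(G,(600,600),interpolation=cv2.INTER_CUBIC); k=255*np.clip(k/130,0,1)**.6
for i in range(0,50,10): cv2.putText(k,str(250+i),(0,i*12+10),0,.4,(0,255,255));cv2.putText(k,str(270+i),(i*12,595),0,.4,(0,255,255))
cv2.imwrite("pics/s7.png",k)
E
```

```text
time_s: 12.6
tcp_pos: [0.4638, -0.269, 0.0356]
tool_rot: [-3.141, 0.001, -0.046]
ft_force: [0.6, -0.0, 3.1]
gripper_width: 0.0222
finger_force: 25.0
n 28 slope 0.47355467173602817 std 0.11078788452964859 angle by slope 89.29148303627021 x@285 299.56012331971965 angle by pos 87.1966137344915
12.8 [ 0.4638 -0.269   0.0357] [ 0.9 -0.9  2.3] 0.022303423476149397[ WARN:0@7.663] global loadsave.cpp:1063 imwrite_ Unsupported depth image for selected encoder is fallbacked to CV_8U.
```

View pics/s7.png

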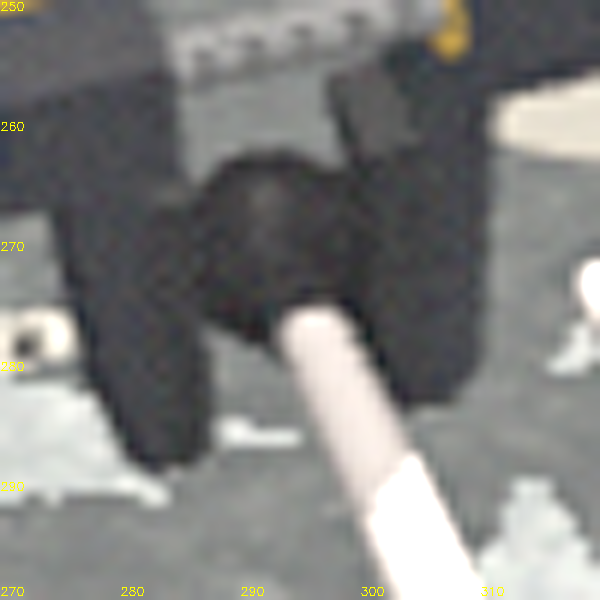

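Ball centre is at about (293.3,270.3), which gives 88.6–89.1°. The slope fit gives about 88.9°. Two more millimetres brings it level.

```bash
python3 -m creep '[{"translation":[0,0,-1],"rot":[0,0,0]},{"translation":[0,0,-1.2],"rot":[0,0,0]},{"translation":[0,0,0],"rot":[0,0,0]},{"translation":[0,0,0],"rot":[0,0,0]}]'
python3 ang2.py
python3 -m creep '[{"translation":[0,0,0],"rot":[0,0,0]},{"translation":[0,0,0],"rot":[0,0,0]},{"translation":[0,0,0],"rot":[0,0,0]},{"translation":[0,0,0],"rot":[0,0,0]},{"translation":[0,0,0],"rot":[0,0,0]}]'
python3 ang2.py
```

```text
time_s: 13.73
tcp_pos: [0.4639, -0.269, 0.0335]
tool_rot: [-3.141, 0.0, -0.046]
ft_force: [-1.5, -0.4, 2.5]
gripper_width: 0.0224
finger_force: 25.0
n 27 slope 0.48371705400253556 std 0.09981374013085216 angle by slope 90.5647134883222 x@285 299.2506218589357 angle by pos 88.30707958835873
13.9333 [ 0.4639 -0.269   0.0336] [-1.5  0.5  3.3] 0.021905392152462132
time_s: 14.35
tcp_pos: [0.4639, -0.269, 0.0336]
tool_rot: [-3.141, 0.0, -0.046]
ft_force: [-3.1, 0.3, 3.2]
gripper_width: 0.0222
finger_force: 25.1
n 27 slope 0.4838180315796012 std 0.10100210327892611 angle by slope 90.57697602267476 x@285 299.2611574460319 angle by pos 88.26992082539434
14.55 [ 0.464  -0.269   0.0336] [-2.3  0.6  2.6] 0.022025647012546064
```

```bash
python3 -c "
from station import *
print(close_job())"
```

```text
the job is handed in; nothing more can be done
None
```

I set the small cleaner bottle upright on bare granite, about 20 cm from where the knob comes down. The lever was then brought down to level, about 90° from upright to within 1–2° by camera, and the gripper was still holding it when I handed the job in at about 14.6 s; no verdict came back.

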